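# Stow the red thread and shut the sliding cover of the sewing organiser

## Robot

A 6-joint arm with a two-finger parallel gripper is mounted at the origin on a cart in front of the work surface, level with it; the furniture and walls round the work are solid. World frame = base frame: x ahead of the robot, y to its left, z up, the work surface at z = 0. Lengths are in mm, angles in rad, forces in N, time in s.
With the tool pointing down it reaches from about 275 to 825 mm from the base axis. Payload 4.9 kg.
Tool frame: the origin (TCP) lies at the very end of the fingers, on their centre line; the grasp point (between the pads) lies 19 mm behind it; z points along the fingers, y is the line along which they close (so a half turn about z gives the same grasp; the last joint's range is limited). The gripper opens to 85 mm and grips with 20 to 120 N. Pads are 22 mm wide; open, the fingers measure 114 mm over their backs; the gripper's body (76 mm by 85 mm) begins 54 mm behind the grasp point. The pads swing forward as they close: fully open they stand 13 mm farther back than shut.
Start: joints at [-1.371, 0.326, -0.193, 1.052, 0, 1.437], TCP at [180.212, -519.656, 231.281] pointing down, gripper open.
Joint ranges: [-2.65, 2.65], [-0.97, 1.79], [-1.3, 1.35], [-1.93, 2.1], [-1.47, 1.37], [-3.14, 3.14]. Speed limits (rad/s): [2.57, 2.57, 3.14, 3.14, 3.14, 3.14].

## Interface

Orientations are given as [roll, pitch, yaw] about the fixed x, y, z axes, in that order (R = Rz(yaw) Ry(pitch) Rx(roll)).
In Python, from bench import bot, solve_ik, imaging gives the robot as it stands. Calls block until the motion is done:
- bot.move_ptp(position, orientation): joint-space move of the TCP to a pose.
- bot.movel(position, rot=None, max_speed=150, threshold=None): straight line of the TCP; rot=None keeps the orientation; max_speed is the mean speed in mm/s. With threshold (N) it stops when the force on the tool has changed by that much, and returns True; else False.
- bot.move_j(angles): joint-space move.
- bot.grip(opening, effort=None): opening from 0.0 (shut) to 1.0 (fully open); effort is the grip in N (None keeps the last); returns when the fingers have stopped.
- bot.dwell(seconds).
- solve_ik(position, orientation): joint angles nearest the present ones, or None.
- bot.get_state(): the state.
- imaging.capture(name): name is "side" or "top"; returns the picture (480x640x3 uint8, blue, green, red); there is no depth.
- imaging.camera_model(name): a dict with "K" (3x3 intrinsics, pixels), "k1" (the pictures are not rectified: a ray, as slopes to the right and down, at radius r is drawn at 1 + k1 r^2 times it, then the intrinsics apply), "position" and "rotation" of the camera in the world. Camera axes: x right, y up, looking along -z (the intrinsics and any distortion apply to the point x, -y, -z); pixel columns grow to the right and rows downward; lengths in mm; the calibration is good to about 2 mm. A picture is of the moment at which its call begins. camera_model takes no time and is no camera call.
A pose or a line that the arm cannot do raises bot.IKError and nothing moves.
- bot.sign_off(): hands the job in; it is judged then, once.
The state is a dict: "t": time; "qpos": joint angles; "joint_velocities": joint speeds; "effort": joint torques, N m; "tcp_pos": TCP position; "orientation": TCP orientation; "contact_force": force on the tool from outside, world axes, zero at the start; "wrist_torque": the same for the moment, N m; "opening": opening from 0.0 (shut) to 1.0 (fully open); "gripper_force": force on a finger pad.
Only numpy, scipy, OpenCV 4.12 (cv2) and the standard library are available. Lean on these libraries where they do the work, as an engineer would, in place of code of your own. Each camera call takes 0.05 s, during which the arm holds its last target. There are 200 camera calls.

## Task

Lay the red thread spool down on its side in the open thread well of the wooden sewing organiser, with the blue one, then slide the white cover shut over them until it clicks fully home against its stop, and let go. Do not ram the cover or bump the organiser hard, and leave the white spool, the spray can, and the pot and little bottle on the deck where they stand.

Things in the scene. Friction and masses are not known exactly. Their poses are not given: they have to be found in the camera images.
- organiser: light wooden sewing organiser, fixed, 255 deep (x) x 270 wide (y) x 326 high. Origin under its base; z up, own +x from its front to its back: it stands turned 60 to 83 deg, so +x points right and a little ahead. Base: x -130 to 125, sides up to z 58. Rear half: thread well; front half (x -130 to -8): solid block, top z 40, with a fixed drawer front and two knobs, 17 proud
- well_floor (a point): centre of the floor of the open thread well (organiser x 57.5, y 0, z 10). The well is 115 long (organiser x 0 to 115) and 230 wide (y -115 to 115), its walls rise to z 46, so 36 deep under the cover: a spool on its side (28) fits, one on end (43) blocks the cover
- deck_edge (a point): middle of the lower front edge of the organiser's fixed deck (organiser x -20, y 0, z 300). The deck hangs over the well: x -20 to 125, 12 thick, on uprights at the sides (x 65 to 125, |y| 123 to 135) with a rail behind (x over 113, z 248 to 300); open in front, so a tool gets under it only leaning 30 to 45 deg, fingertips pointing down and along the organiser's +x
- cover (a joint): white flat cover, 121 x 248 x 5, underside z 46 of the organiser, sliding along its x. Metres: 0 = home over the well on a hard stop, grows towards the robot; starts 0.088 to 0.116, the rear of the well open by that length. Drag about 2 N, stays where left. From 11 to 4 mm before home a spring catch resists with up to about 11 N and throws it back if let go; past that it snaps home by itself
- cover_rail (a point): middle of the near face of the cover's finger rail, 8 above the cover, moves with it. The rail is a brown batten on the cover's front edge, 12 thick (x), 120 long (y), 16 high above the cover (z 51 to 67 of the organiser); push it along the organiser's +x
- cover_home (a point): where point cover_rail stands with the cover fully home (organiser x -6, y 0, z 59): 14 mm behind the deck's front edge, below it
- spool_red: red thread spool with pale end discs, 28 diameter x 43 long, about 30 g, loose, standing on end on the worktop; origin: centre of its lower end, own z along its axis. Let go on its lower edge while leaning over 35 deg, it falls onto its side
- red_mid (a point): middle of the red spool, on its axis, 21.5 from either end
- blue_mid (a point): middle of the blue spool (28 x 43), which already lies on its side in the well, axis nearly along the organiser's x, and stays there; it may roll a little
- spool_white: white spool (28 x 43) standing on end near the red one, 60 or more away; bystander, origin under it
- starch: red spray can, 59 diameter x 198 high, standing on the worktop left of the organiser; bystander, origin under it
- wax_pot: low grey round pot, 91 diameter x 44 high, standing on the deck; bystander, origin under it
- dropper: small brown dropper bottle, 33 diameter x 102 high, standing on the deck; bystander, origin under it
Things that resemble listed ones, but are neither listed nor needed, are in the scene too. Leave any green or turquoise look-alike of the spool_red alone.

How it is judged:
By the outcome, as a careful person would: the job done as asked, in the order asked, and still so for the second after the job is handed in, with the robot touching nothing.
It also fails if it takes over 67 s, if anything falls off the work surface, if the arm or the gripper's body presses on something with over 40 N, if the wrist force passes 120 N, or if a joint passes its speed limit or range.

## Working session

There is one attempt and no reset: what is moved stays moved. The work goes in short steps, each a Python script; the robot and the scene stay as the last script left them, time stands still between calls to the robot, and variables do not carry over. Pictures are saved under pics/ and viewed, at most 10 in all, crops included, and the job is handed in when it is done.

```bash
mkdir -p pics; ls
python3 - <<'E'
from bench import bot, imaging
import cv2, numpy as np
for n in ("top","side"):
    cv2.imwrite(f"pics/{n}0.png", imaging.capture(n)); m=imaging.camera_model(n); print(n,{k:np.round(np.array(v),4).tolist() for k,v in m.items()})
print(bot.get_state())
E
```

```text
pics
top {'K': [[531.7633, 0.0, 319.399], [0.0, 531.7633, 243.5385], [0.0, 0.0, 1.0]], 'k1': -0.1448, 'position': [204.9886, 130.5657, 1437.9635], 'rotation': [0.3026, 0.0034, -2.0779]}
side {'K': [[540.5307, 0.0, 319.45], [0.0, 540.5307, 239.775], [0.0, 0.0, 1.0]], 'k1': 0.044, 'position': [380.7305, 812.2958, 765.9395], 'rotation': [0.9755, -0.0096, -2.9619]}
{'t': 0.1, 'qpos': array([-1.37118268e+00,  3.26842384e-01, -1.93472516e-01,  1.05201837e+00,
        1.81203264e-06,  1.43661332e+00]), 'joint_velocities': array([ 0.00116579, -0.00123725,  0.00341119, -0.00028518, -0.00012495,
        0.00132685]), 'effort': array([ 8.94048553e-04, -4.44239759e+01,  2.63036978e+01,  7.87900994e-03,
       -1.65951328e-04,  4.48477010e-06]), 'tcp_pos': array([ 180.11395488, -519.12141959,  230.59937276]), 'orientation': array([-3.14006976e+00, -2.07409470e-04,  3.33796487e-01]), 'contact_force': array([0.54200006, 0.23627339, 0.27264585]), 'wrist_torque': array([ 0.00376034, -0.00861242, -0.03450512]), 'gripper_force': 0.0, 'opening': 1.00418739881118}
```

View pics/top0.png

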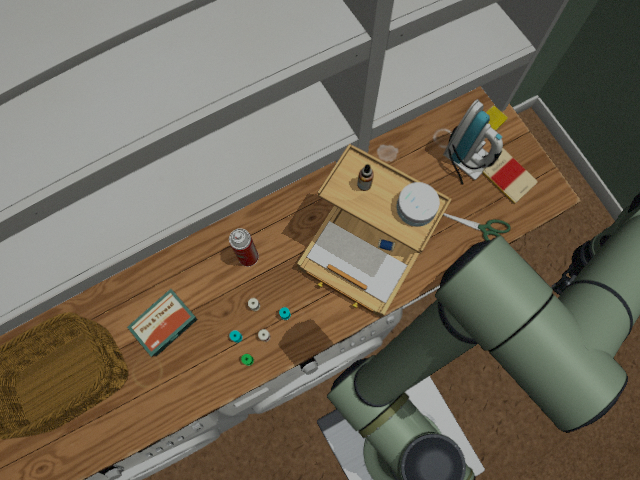

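View pics/side0.png

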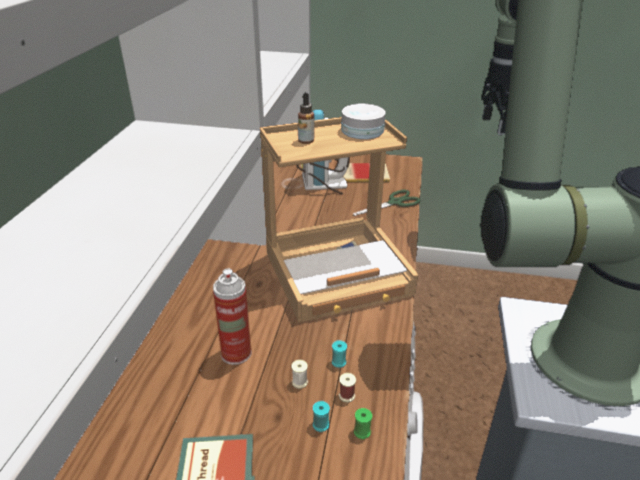

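Top: organiser centre around (375,230), the cover's brown rail (347,277), blue spool (387,245). 
Spool candidates, top/side pixels:
- Dark red body with pale ends: (263,335)/(347,386).
- White: (253,303)/(300,374).
- Turquoise: (285,313)/(339,353) and (235,337)/(321,416).
- Green: (247,360)/(363,423).

I choose the dark red one and will check it in a close crop together with the organiser corners.

```bash
cat > h.py <<'E'
import numpy as np, cv2
from scipy.spatial.transform import Rotation as R
from scipy.optimize import least_squares
from bench import bot, solve_ik, imaging
M={n:imaging.camera_model(n) for n in("top","side")}
def proj(n,P):
    m=M[n]; Rm=np.array(m["rotation"]); Rm=R.from_euler("xyz",Rm).as_matrix() if Rm.shape==(3,) else Rm
    p=(np.atleast_2d(P)-m["position"])@Rm
    s=np.c_[p[:,0],-p[:,1]]/-p[:,2:3]; s=s*(1+m["k1"]*(s**2).sum(1,keepdims=True))
    K=np.array(m["K"]); return s*[K[0,0],K[1,1]]+K[:2,2]
def tri(pt,ps,x0=(300,200,50)):
    r=least_squares(lambda X:np.r_[(proj("top",X)[0]-pt),(proj("side",X)[0]-ps)],x0); return r.x,r.fun
E
python3 - <<'E'
from h import *
print(np.round(tri((263,335),(347.5,377))[0],1),tri((263,335),(347.5,377))[1], tri((253,303),(300,365)))
t=cv2.imread("pics/top0.png");s=cv2.imread("pics/side0.png")
def crop(i,x,y,w,h,k): return cv2.resize(i[y:y+h,x:x+w],None,fx=k,fy=k,interpolation=cv2.INTER_CUBIC)
a=crop(t,290,140,170,180,2.35); b=crop(s,255,90,165,235,2.4)
c=np.zeros((600,800,3),np.uint8); c[:a.shape[0],:a.shape[1]]=a; c[:b.shape[0],400:400+b.shape[1]]=b
d=crop(s,290,335,90,110,1.5); c[430:430+d.shape[0],:d.shape[1]]=d
d=crop(t,225,290,70,80,2);c[430:430+d.shape[0],150:150+d.shape[1]]=d
cv2.imwrite("pics/c1.png",c)
E
```

```text
[440.3 174.3  49.4] [-0.16898073 -0.39347078  0.26740899  0.08165514] (array([527.76730816, 158.60401128,  44.8031689 ]), array([ 0.12136983,  0.24304181, -0.17165056, -0.05539631]))
```

View pics/c1.png

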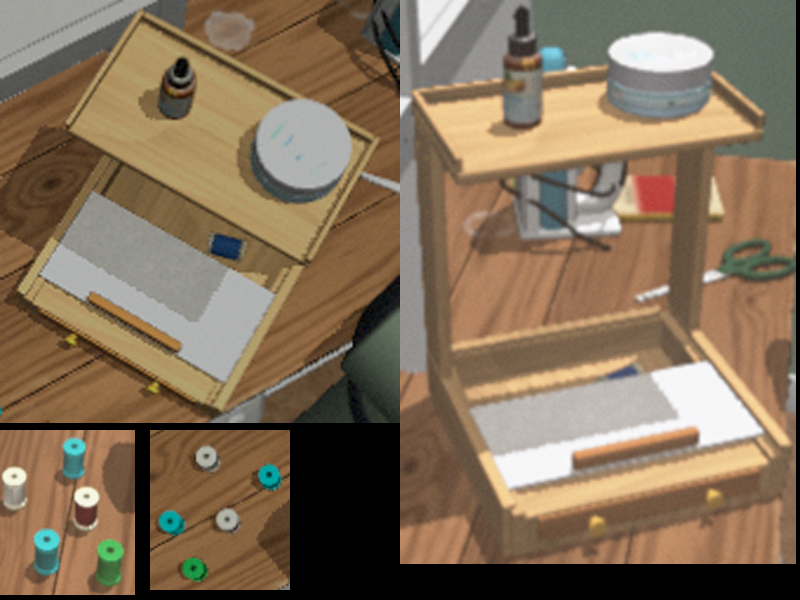

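Crop: the dark red spool with pale end discs at side (347,386) / top (263,335) is confirmed, with four look-alikes around it. The organiser corners are clear in both views, so I fit its pose next.

```bash
cat > fit.py <<'E'
from h import *
T=lambda x,y:(x/2.35+290-.3,y/2.35+140-.3)
S=lambda x,y:((x-400)/2.4+255-.3,y/2.4+90-.3)
Q='q'
obs=[("top",(125,135,326),T(140,12)),("top",(125,-135,326),T(377,138)),("top",(-20,-135,326),T(305,262)),("top",(-20,135,326),T(67,124)),
("side",(125,135,326),S(415,90)),("side",(-20,-135,326),S(763,118)),("side",(-20,135,300),S(462,180)),("side",(-20,-135,300),S(762,138)),
("side",(-130,135,0),S(507,558)),("side",(-130,135,58),S(503,505)),
("top",(-130,135,58),T(20,290)),("top",(-130,-135,58),T(220,410)),
("top",(115,124,51,Q),T(92,192)),("top",(115,-124,51,Q),T(276,290)),("top",(-6,124,51,Q),T(40,278)),
("top",(-6,60,67,Q),T(90,294)),("top",(-6,-60,67,Q),T(179,349)),
("side",(-6,60,67,Q),S(574,456)),("side",(-6,-60,67,Q),S(698,431)),("side",(-6,124,51,Q),S(512,490)),("side",(115,124,51,Q),S(470,408)),("side",(-6,-124,51,Q),S(762,435))]
def W(p,P): 
    c,s=np.cos(p[2]),np.sin(p[2]); P=np.atleast_2d(P)
    return np.c_[p[0]+c*P[:,0]-s*P[:,1],p[1]+s*P[:,0]+c*P[:,1],P[:,2]]
def pt(p,o):
    P=np.array(o[1][:3],float); P[0]-=p[3] if len(o[1])>3 else 0; return proj(o[0],W(p,P))[0]
f=lambda p:np.concatenate([pt(p,o)-o[2] for o in obs])
r=least_squares(f,[450,-100,-1.25,100],x_scale=[10,10,.1,10],loss="soft_l1")
p=r.x
if __name__=="__main__":
    print(p,np.degrees(p[2])); 
    for o in obs: print(o[0],o[1],np.round(pt(p,o)-o[2],1))
    b,_=tri(T(227,246),S(622,373)); d=W([0,0,-p[2]],b-[p[0],p[1],0]); print("blue",b,"org",d,_)
    g=lambda z:least_squares(lambda X:proj("top",[X[0],X[1],z])[0]-T(227,246),[400,0]).x
    b=np.r_[g(30),30]; print(b,W([0,0,-p[2]],b-[p[0],p[1],0]))
    wire=[[(125,135,326),(125,-135,326),(-20,-135,326),(-20,135,326),(125,135,326)],[(0,115,46),(115,115,46),(115,-115,46),(0,-115,46)],[(-130,135,58),(-130,-135,58),(125,-135,58),(125,135,58),(-130,135,58)],[(-6-p[3],124,51),(-6-p[3],-124,51),(115-p[3],-124,51),(115-p[3],124,51),(-6-p[3],124,51)],[(-130,135,0),(-130,-135,0)],[(-6-p[3],60,67),(-6-p[3],-60,67)]]
    out=[]
    for n,(x,y,w,h) in(("top",(290,140,170,180)),("side",(255,90,165,235))):
        im=cv2.resize(cv2.imread(f"pics/{n}0.png")[y:y+h,x:x+w],None,fx=2.4,fy=2.4,interpolation=cv2.INTER_CUBIC)
        for l in wire: cv2.polylines(im,[np.int32((proj(n,W(p,np.array(l,float)))-[x-.3,y-.3])*2.4)],False,(0,0,255),1)
        out.append(np.pad(im,((0,600-im.shape[0]),(0,0),(0,0)))[:570])
    cv2.imwrite("pics/fit.png",np.hstack(out)[:, :800])
E
python3 fit.py
```

```text
[ 512.07392249 -174.45039519   -1.0484442    91.9847594 ] -60.07142775836243
top (125, 135, 326) [ 0.  -1.6]
top (125, -135, 326) [1.9 0. ]
top (-20, -135, 326) [ 3.3 -0.2]
top (-20, 135, 326) [-0.9 -0.3]
side (125, 135, 326) [-2.  -0.1]
side (-20, -135, 326) [ 1.2 -1.6]
side (-20, 135, 300) [-1.9  3.5]
side (-20, -135, 300) [0.3 1.9]
side (-130, 135, 0) [-1.   0.4]
side (-130, 135, 58) [0.3 0.9]
top (-130, 135, 58) [-1.3  0.4]
top (-130, -135, 58) [1.3 0.4]
top (115, 124, 51, 'q') [ 0.6 -1. ]
top (115, -124, 51, 'q') [1.  1.7]
top (-6, 124, 51, 'q') [-0.1 -1.6]
top (-6, 60, 67, 'q') [-1.   1.8]
top (-6, -60, 67, 'q') [0.2 1. ]
side (-6, 60, 67, 'q') [0.4 0.7]
side (-6, -60, 67, 'q') [ 1.4 -0.2]
side (-6, 124, 51, 'q') [-3.1 -1.1]
side (115, 124, 51, 'q') [-2.1  0.2]
side (-6, -124, 51, 'q') [ 0.8 -1.8]
blue [ 497.53891795 -237.94185415   37.2962685 ] org [[ 47.77294525 -44.27389095  37.2962685 ]] [-0.00990214 -0.02010014  0.01829153  0.00586926]
[ 498.99937782 -239.85528226   30.        ] [[ 50.15986661 -43.96283376  30.        ]]
```

View pics/fit.png

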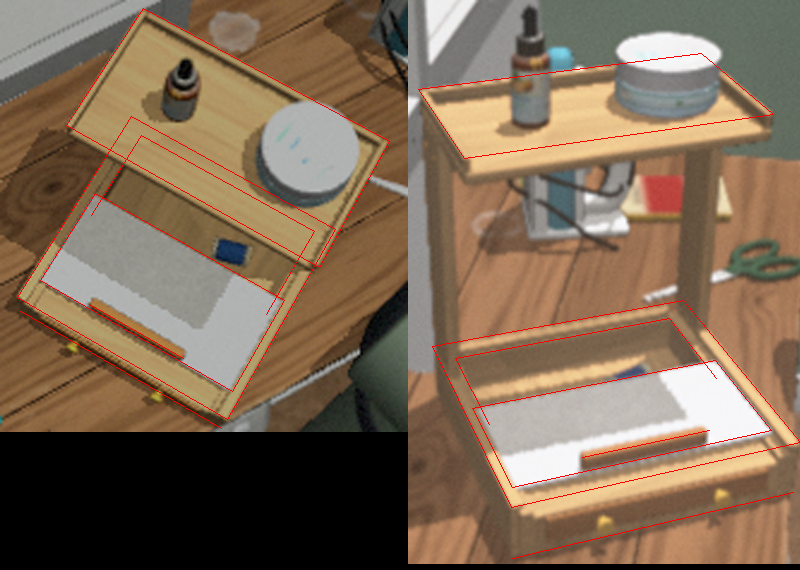

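The fit is good (1–3 px): organiser at about (512,-174), yaw -60°, cover at about 92 mm. Next I localise all the spools and the can, and check IK for candidate poses.

```bash
cat >> h.py <<'E'
ORG=(512.07,-174.45,-1.0484)
def O(x,y,z):
    c,s=np.cos(ORG[2]),np.sin(ORG[2]); return np.array([ORG[0]+c*x-s*y,ORG[1]+s*x+c*y,z])
def rpy(lean,yaw,flip=1):
    "tool tips down and along heading yaw, leaning lean deg; closing axis horizontal"
    l=np.radians(lean); u=np.array([np.cos(yaw),np.sin(yaw),0]); z=u*np.sin(l)-np.array([0,0,np.cos(l)])
    y=flip*np.array([-u[1],u[0],0]); return R.from_matrix(np.c_[np.cross(y,z),y,z]).as_euler("xyz"),z
E
python3 - <<'E'
from h import *
t=cv2.imread("pics/top0.png").astype(int)
def fz(pt,ps,z=43):
    r=least_squares(lambda X:np.r_[proj("top",[*X,z])[0]-pt,proj("side",[*X,z])[0]-ps],(450,150)); return r.x.round(1),r.fun.round(1)
S={"red":((263,335),(347.5,378)),"white":((253,303),(300,365)),"tq1":((284.5,312.5),(339,345)),"tq2":((235,336.5),(321,406)),"green":((247,359.5),(363,412))}
pos={k:fz(*v) for k,v in S.items()}
for k,v in pos.items(): d=v[0]-pos["red"][0]; print(k,*v,"d",np.hypot(*d).round(),np.degrees(np.arctan2(d[1],d[0])).round())
print("can",fz((238,236),(229,276),190), "base", tri((238,236),(229,276)))
x,y=pos["red"][0]
for f in(1,-1):
  for lean,dz in((0,7),(15,8),(25,10),(-15,8),(-25,10)):
    for hy in range(-150,180,30):
      o,z=rpy(lean,np.radians(hy),f); a=solve_ik(np.array([x,y,26])+19*z,o); b=solve_ik(np.array([x,y,126])+19*z,o)
      if a is not None and b is not None: print("g",f,lean,hy,np.round(a,2))
  for lean in(30,35,40,45):
    o,z=rpy(lean,ORG[2],f)
    for nm,P in(("place",O(83,45,26)),("push0",O(-140,0,59)),("push1",O(-15,0,59))):
      for back in (0,120,230):
        a=solve_ik(P-back*z,o); print(f,lean,nm,back,None if a is None else np.round(a,2))
E
```

```text
red [440.7 172.4] [ 0.7 -0.6  0.   0.7] d 0.0 0.0
white [528.1 157.7] [ 0.5  0.1 -0.2  0.2] d 89.0 -10.0
tq1 [466.6  96.3] [ 0.1 -0.4  0.2  0.3] d 80.0 -71.0
tq2 [474.6 238.9] [ 0.4 -1.2  0.4  0.8] d 75.0 63.0
green [405.9 237.9] [ 0.6 -1.3  0.4  0.9] d 74.0 118.0
can (array([661.4, 112.7]), array([-0. ,  0.7, -0.3, -0.6])) base (array([661.97805217, 111.72089219, 188.25474646]), array([ 0.3332973 ,  0.5149601 , -0.39876162, -0.14195958]))
g 1 0 -150 [ 0.22  0.48 -0.66  0.44  0.    2.83]
g 1 0 -120 [ 0.22  0.48 -0.66  0.44  0.    2.31]
g 1 0 -90 [ 0.22  0.48 -0.66  0.44  0.    1.79]
g 1 0 -60 [ 0.22  0.48 -0.66  0.44  0.    1.26]
g 1 0 -30 [ 0.22  0.48 -0.66  0.44 -0.    0.74]
g 1 0 0 [ 0.22  0.48 -0.66  0.44  0.    0.22]
g 1 0 30 [ 0.22  0.48 -0.66  0.44  0.   -0.31]
g 1 0 60 [ 0.22  0.48 -0.66  0.44  0.   -0.83]
g 1 0 90 [ 0.22  0.48 -0.66  0.44  0.   -1.35]
g 1 0 120 [ 0.22  0.48 -0.66  0.44  0.   -1.88]
g 1 0 150 [ 0.22  0.48 -0.66  0.44  0.   -2.4 ]
g 1 15 -150 [ 0.26  0.63 -0.39  0.8  -0.07  2.88]
g 1 15 -120 [ 0.32  0.6  -0.44  0.72 -0.17  2.43]
g 1 15 -90 [ 0.36  0.55 -0.55  
[... 7884 characters left out ...]
-1.82]
-1 40 push0 230 [ 0.53  0.05 -0.73  0.8  -0.7  -1.56]
-1 40 push1 0 [-0.16  0.41 -0.98 -0.31 -0.52 -2.39]
-1 40 push1 120 [ 0.    0.15 -0.94  0.09 -0.59 -2.21]
-1 40 push1 230 [ 0.18 -0.02 -0.81  0.5  -0.65 -2.01]
-1 45 place 0 [-0.23  0.61 -0.83 -0.47 -0.54 -2.49]
-1 45 place 120 [-0.09  0.37 -0.87 -0.19 -0.62 -2.35]
-1 45 place 230 [ 0.07  0.18 -0.82  0.16 -0.69 -2.17]
-1 45 push0 0 [ 0.17  0.41 -1.06 -0.23 -0.73 -2.05]
-1 45 push0 120 [ 0.41  0.2  -0.93  0.33 -0.78 -1.73]
-1 45 push0 230 [ 0.62  0.13 -0.74  0.8  -0.78 -1.43]
-1 45 push1 0 [-0.12  0.45 -1.03 -0.45 -0.6  -2.39]
-1 45 push1 120 [ 0.07  0.19 -0.99 -0.02 -0.69 -2.17]
-1 45 push1 230 [ 0.27  0.03 -0.86  0.44 -0.76 -1.91]
```

Red is at (440.7,172.4), and its nearest neighbours are 74 mm or more away. I grasp it leaning back 18° with the closing axis at bearing 30°, which is clear of the others. Leaning forward later then lays it about 60° over.

Run:
```python
from h import *
d,_=rpy(0,ORG[2]); o,z=rpy(-18,ORG[2])
G=np.array([440.7,172.4,26.])
def s(m): st=bot.get_state(); print(m,round(st["t"],1),st["tcp_pos"].round(1),st["contact_force"].round(1),round(st["opening"],3),round(st["gripper_force"],1))
bot.move_ptp([80,-300,330],d); s("w1")
bot.move_ptp([280,110,330],d); s("w2")
bot.grip(0.6)
bot.move_ptp(G+19*z+[0,0,90],o); s("above")
bot.movel(G+19*z+[0,0,35],max_speed=120)
for n in("top","side"): cv2.imwrite(f"pics/{n}1.png",imaging.capture(n))
a=cv2.imread("pics/side1.png")[290:450,250:420]; b=cv2.imread("pics/top1.png")[260:400,190:330]
c=np.hstack([cv2.resize(a,(400,376),interpolation=2),cv2.resize(b,(376,376),interpolation=2)]); cv2.imwrite("pics/c2.png",c)
```

```text
w1 1.8 [  80.1 -300.2  330. ] [-0.4 -0.   0.8] 1.002 0.0
w2 3.6 [280.3 109.6 330. ] [ 0.5 -0.7 -0.1] 1.001 0.0
above 5.1 [437.9 177.6  98.7] [ 0.4 -0.3  0. ] 0.598 0.0
```

View pics/c2.png

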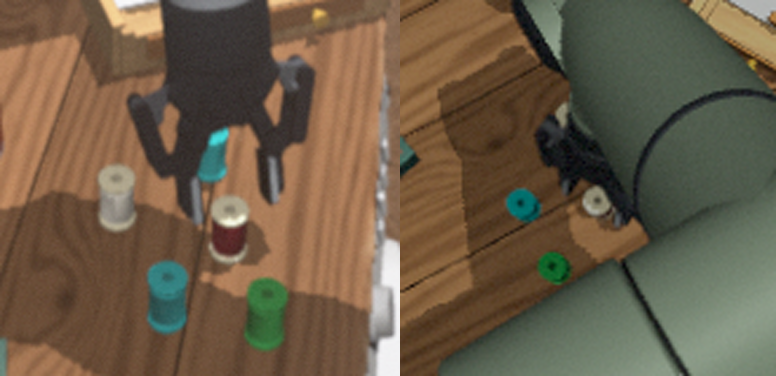

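The open fingers straddle the red spool (crop (230,230); side about (348,388)), and the neighbours are clear. I go down and grip.

Run:
```python
from h import *
o,z=rpy(-18,ORG[2]); G=np.array([440.7,172.4,26.])
def s(m): st=bot.get_state(); print(m,round(st["t"],1),st["tcp_pos"].round(1),st["contact_force"].round(1),round(st["opening"],3),round(st["gripper_force"],1))
print(bot.movel(G+19*z,max_speed=60,threshold=8)); s("down")
bot.grip(0.1,25); s("grip")
bot.movel(G+19*z+[0,0,170],max_speed=120); s("lift")
o2,z2=rpy(42,ORG[2]); P=O(62,45,38)+19*z2
bot.move_ptp(P-230*z2,o2); s("pre")
bot.movel(P-90*z2,max_speed=120); s("in")
for n in("top","side"): cv2.imwrite(f"pics/{n}2.png",imaging.capture(n))
a=cv2.imread("pics/side2.png")[90:330,240:430]; b=cv2.imread("pics/top2.png")[140:330,280:460]
c=np.hstack([cv2.resize(a,(400,505),interpolation=2),cv2.resize(b,(400,505),interpolation=2)]); cv2.imwrite("pics/c3.png",c)
```

```text
False
down 6.6 [437.7 177.5   7.8] [ 0.  -0.3 -0.3] 0.602 0.0
grip 6.9 [438.1 177.5   8.3] [0.4 0.5 2.9] 0.321 24.6
lift 8.5 [437.3 177.4 177.3] [-0.4  0.  -0.7] 0.321 24.6
pre 9.4 [511.6 -83.  194.4] [-0.2 -0.5  0.6] 0.318 24.6
in 10.8 [ 558.5 -164.3   91.2] [-0.8 -0.   0.7] 0.318 24.6
```

View pics/c3.png

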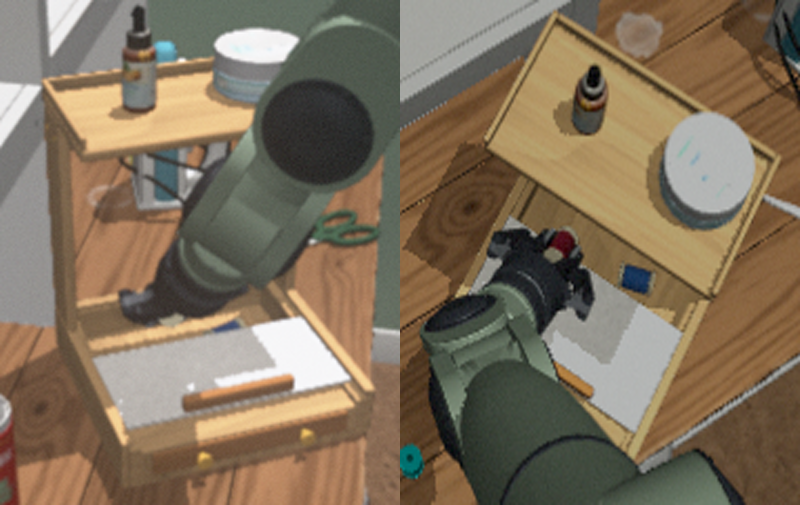

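The spool is held, leaning (top crop (563,245)), over the open well. Blue is clear to the right at (637,278) and the deck is clear. I lower it and release.

Run:
```python
from h import *
def s(m): st=bot.get_state(); print(m,round(st["t"],1),st["tcp_pos"].round(1),st["contact_force"].round(1),round(st["opening"],3),round(st["gripper_force"],1))
o2,z2=rpy(42,ORG[2]); P=O(62,45,38)+19*z2
print(bot.movel(P,max_speed=60,threshold=6)); s("at")
bot.grip(0.62); bot.dwell(0.3); s("open")
print(bot.movel(P-100*z2,max_speed=80)); bot.movel(P-280*z2); s("out")
o3,z3=rpy(30,ORG[2]); bot.move_ptp(O(-240,0,200),o3); s("away")
for n in("top","side"): cv2.imwrite(f"pics/{n}3.png",imaging.capture(n))
a=cv2.imread("pics/side3.png")[90:330,240:430]; b=cv2.imread("pics/top3.png")[140:330,280:460]
c=np.hstack([cv2.resize(a,(400,505),interpolation=2),cv2.resize(b,(400,505),interpolation=2)]); cv2.imwrite("pics/c4.png",c)
```

```text
False
at 12.5 [ 588.5 -216.6   24.2] [-0.8 -0.2  0.1] 0.317 24.6
open 13.2 [ 588.3 -216.8   23.9] [-0.1  0.3  0.5] 0.621 0.0
False
out 15.9 [494.6 -54.6 231.4] [-0.1  0.6  0.2] 0.62 0.0
away 16.5 [393.   33.5 200.1] [ 0.7 -0.8  1. ] 0.62 0.0
```

View pics/c4.png

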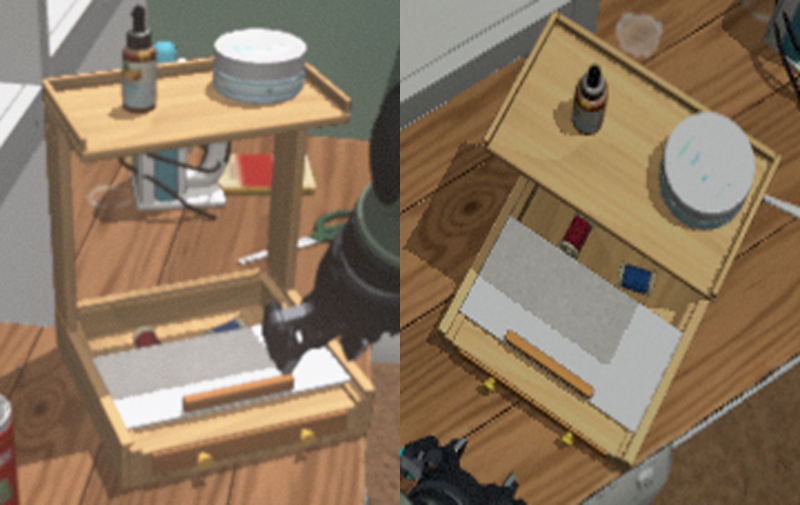

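Red lies on its side in the well (top crop (575,235)) beside blue (637,278), and everything else stands as it was. Now the cover push, force-guarded.

Run:
```python
from h import *
c,sn=np.cos(ORG[2]),np.sin(ORG[2]); u=np.array([c,sn,0])
def st(m):
    s=bot.get_state(); d=s["tcp_pos"]-[ORG[0],ORG[1],0]; f=s["contact_force"]
    print(m,round(s["t"],1),"x",round(d@u,1),"y",round(d@[-sn,c,0],1),"z",round(d[2],1),"F",round(f@u,1),f.round(1)); return d@u,f@u
bot.grip(0.0)
o,z=rpy(30,ORG[2]); bot.movel(O(-150,0,110)); st("pre")
print(bot.movel(O(-135,0,59.5),max_speed=80,threshold=8)); st("low")
print(bot.movel(O(-95,0,59.5),max_speed=25,threshold=1.8)); st("touch")
```

```text
pre 18.2 x -150.2 y 0.1 z 110.3 F -0.1 [-0.5 -0.2  1. ]
False
low 19.0 x -135.0 y 0.3 z 59.8 F 0.2 [ 0.2 -0.1  0.4]
True
touch 20.1 x -106.1 y -0.3 z 59.1 F 0.6 [-0.3 -0.8  0.5]
```

Run:
```python
from h import *
c,sn=np.cos(ORG[2]),np.sin(ORG[2]); u=np.array([c,sn,0])
def st(m):
    s=bot.get_state(); d=s["tcp_pos"]-[ORG[0],ORG[1],0]; f=s["contact_force"]
    print(m,round(s["t"],1),"x",round(d@u,1),"y",round(d@[-sn,c,0],1),"z",round(d[2],1),"F",round(f@u,1),f.round(1)); return d@u,f@u
print(bot.movel(O(-90,0,59.5),max_speed=30,threshold=10)); st("a")
print(bot.movel(O(-32,0,59.5),max_speed=35,threshold=10)); st("b")
x=-32.
while x<-10:
    x+=1.5
    hit=bot.movel(O(x,0,59.5),max_speed=15,threshold=16); X,F=st(f"{x} {hit}")
    if hit or F<-18: break
```

```text
False
a 20.8 x -89.5 y 0.2 z 59.8 F -0.8 [ 0.   0.9 -0.5]
False
b 22.6 x -32.2 y -0.5 z 59.2 F -0.4 [-0.3  0.3  0.1]
-30.5 False 22.9 x -30.7 y -0.4 z 59.3 F -1.8 [-0.8  1.6  1.1]
-29.0 False 23.1 x -29.1 y -0.3 z 59.3 F -0.8 [-0.9  0.4  0.2]
-27.5 False 23.4 x -27.5 y -0.2 z 59.4 F -0.9 [-1.4  0.2  0.4]
-26.0 False 23.6 x -26.1 y -0.1 z 59.4 F -1.9 [-2.1  0.9  0.8]
-24.5 False 23.9 x -25.2 y -0.2 z 59.3 F -5.2 [-2.8  4.4  3.1]
-23.0 False 24.1 x -23.9 y -0.2 z 59.3 F -6.3 [-4.1  4.8  4.1]
-21.5 False 24.4 x -22.0 y -0.2 z 59.3 F -4.3 [-3.2  3.2  2.5]
-20.0 False 24.6 x -19.4 y 0.3 z 59.8 F -1.4 [-1.8  0.6 -0.4]
-18.5 False 24.9 x -17.7 y 0.5 z 59.9 F 0.5 [ 1.   0.  -0.7]
-17.0 False 25.1 x -16.7 y 0.1 z 59.6 F -0.7 [0.1 0.9 0.5]
-15.5 False 25.4 x -15.4 y 0.0 z 59.5 F 0.1 [-0.5 -0.4 -0.2]
-14.0 False 25.6 x -14.6 y -0.1 z 59.2 F -4.8 [-2.4  4.1  2. ]
-12.5 False 25.9 x -14.5 y -0.2 z 58.7 F -9.4 [-4.8  8.1  6. ]
-11.0 False 26.1 x -14.4 y -0.2 z 58.3 F -15.9 [-7.5 14.  10.9]
-9.5 False 26.4 x -14.2 y -0.2 z 57.7 F -21.0 [-9.2 18.9 13.2]
```

The catch peaked (about 6 N between x -25 and -21), snapped through, and the tool then met the hard stop at x ≈ -14.6. I back off and look.

Run:
```python
from h import *
o,z=rpy(30,ORG[2])
bot.movel(O(-40,0,60),max_speed=40); bot.movel(O(-40,0,60)-150*z)
bot.move_ptp(O(-240,0,260),o); bot.move_ptp([300,180,330],rpy(0,ORG[2])[0])
s=bot.get_state(); print(s["t"],s["tcp_pos"],s["contact_force"])
for n in("top","side"): cv2.imwrite(f"pics/{n}4.png",imaging.capture(n))
print(proj("side",[O(-6,60,67),O(-6,-60,67)]),proj("top",[O(-6,60,67),O(-6,-60,67)]))
a=cv2.imread("pics/side4.png"); b=cv2.imread("pics/top4.png")
c=np.hstack([cv2.resize(a[80:460,190:430],(379,600),interpolation=2),cv2.resize(b[140:380,220:460],(420,420),interpolation=2)[:,:] if 0 else np.pad(cv2.resize(b[140:380,220:460],(420,420),interpolation=2),((0,180),(0,0),(0,0)))]); cv2.imwrite("pics/c5.png",c)
```

```text
29.7917 [300.64852063 178.95551248 328.68533479] [-0.70040352  0.34927036  0.35310999]
[[313.10498104 255.84972847]
 [363.04984811 245.84584578]] [[344.36662553 238.46281321]
 [383.03487594 260.39508383]]
```

View pics/c5.png

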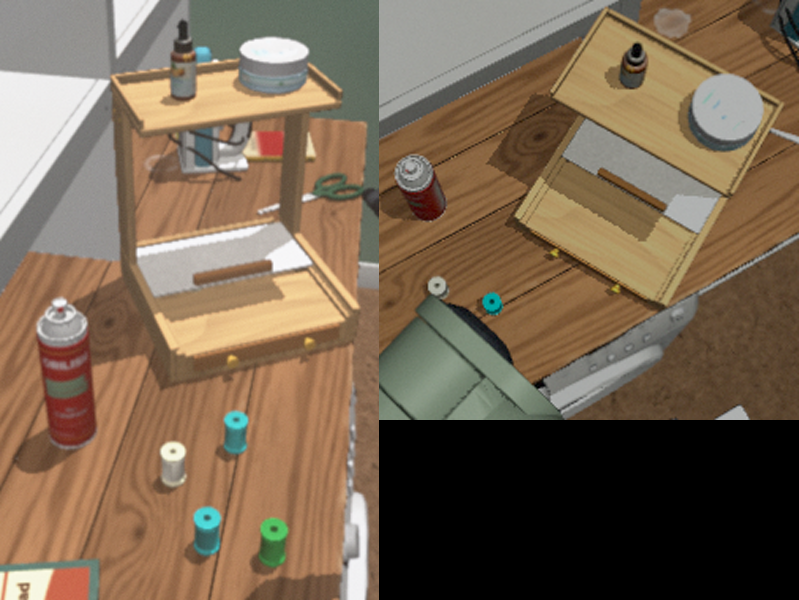

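The cover is closed. The rail ends in the side view, at about (313,253) and (362,246), match the predicted home positions (313,256) and (363,246). The bystanders all stand, and the robot touches nothing.

```bash
python3 -c "
from bench import bot
print(bot.sign_off())"
```

```text
the job is handed in; nothing more can be done
None
```

The job is handed in: the red spool lies on its side in the thread well beside the blue one, the cover is pushed past its catch against the stop, and the robot is clear. It took about 30 s, and the spray can, white spool, pot and bottle stand where they were in the last pictures.

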